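# Lock the peeler away in the child-safe box

## Task

Put the sharp peeler away in the child-safe wooden box: slide the safety tab aside first, lift the catch lever well up, open the lid fully, and lay the peeler flat on the box floor. Then shut the lid, press the catch lever fully down again and slide the safety tab all the way home so that the box is locked. Leave the glasses, the timer, the garlic and the teaspoon where they stand.

Things in the scene. Friction and masses are not known exactly. Their poses are not given: they have to be found in the camera images.
- box: Fixed wooden box, 160 (x) by 250 (y) mm; it does not shift. Origin under its centre on the worktop; x points to its rear (hinge side), y to its left, z up. Walls 6 mm, inner floor at height 10 mm, rim at 70 mm (148 x 238 mm inside, 60 mm deep); the 12 mm lid's top is at 82 mm when shut. Handle, catch and tab sit along the lid's front (-x) edge. Glasses flank it, timer and garlic lie in front.
- box_in (a point): Centre of the box's inner floor: 10 mm above the worktop, over the box origin.
- lid (a joint): Lid angle, rad: 0 shut, 1.75 at its open stop (past upright, behind the opening). Hinge line along the box's y axis at box x = +80 mm, height 70 mm. The hinge is stiff (friction 0.35 N m), so the lid stays at any angle. The catch holds it shut (0.03 rad play) until the lever is lifted beyond about 0.2 rad.
- lid_handle (a point): Centre of the lid's bar handle: round bar 14 mm thick, 36 mm long along the box's y axis; its flat ends are free, so it can be pinched end to end and turns, stiffly, between the pads. 135 mm in front of the hinge line, 75 mm right of the middle, 28 mm above the lid's top (box frame, lid shut: x -55, y -75, z 110 mm). Moves with the lid.
- latch (a joint): Catch lever angle relative to the lid, rad: 0 down (toe hooked under the keeper on the box front), 1.3 fully up. Pivots on the lid about the box's y axis, front end swinging up; friction 0.04 N m keeps it where it is left. It cannot lift while the tab reads below about 0.013. Lower it only once the lid is shut, or the toe lands on the keeper.
- latch_pivot (a point): Pivot axis of the catch lever, on the lid (box frame, lid shut: x -70, y 30, z 90 mm); moves with the lid.
- latch_grip (a point): Centre of the smooth round bar (14 mm thick, 36 mm long along y) at the lever's front end, 60 mm from the pivot, overhanging the box front; lever down, lid shut: box x -130, y 30, z 90 mm. Its domed ends are free: pinched end to end it turns freely in the pads. The lever plate behind is 22 mm wide, 6 mm thick, with a toe going down 28 mm in front of the pivot.
- tab (a joint): Safety tab travel, m, towards the box's +y: 0 home (locked, nose over the lever), 0.024 at the released stop. Friction 3 N, no spring: it stays where it is left. It starts at 0 to 0.003.
- tab_grip (a point): Point in the safety tab's upright thumb grip: a block 12 mm along y, 26 mm along x, standing 25 mm above the tab's flat plate; this point is 22 mm above that plate (the block's top is 3 mm higher). With the tab home and lid shut at box x -73, y 86, z 121.5 mm; it travels along +y.
- peeler: Swivel peeler, 190 mm long, 20 mm wide, 15 mm high, 32 to 63 g, lying flat on the worktop to the left or right of the box. Origin under the middle of its length; x runs along it from the dark handle (x -91 to +15 mm, 17 mm wide, 14 mm high) to the steel blade, z up. Centre of mass at x = -15 mm; grasp the handle.
- teaspoon: Steel teaspoon 139 x 30 x 10 mm, on the other side of the box from the peeler; leave alone. Origin under its middle, x along it.
- glass_left: Coral glass tumbler, 81 mm across, 98 mm high, close to the box's left (+y) side, origin under its centre; leave alone.
- glass_right: The same kind of tumbler close to the box's right (-y) side; leave alone.
- kitchen_timer: Round kitchen timer, 65 mm across, 48 mm high, in front of the box's catch, origin under its centre; leave alone.
- garlic: Garlic bulb, 60 mm across, 58 mm high, in front of the right half of the box, origin under its centre; leave alone.

How it is judged (in metres and radians):
On the way, in this order (a step that is already met when the one before it is completed fails the run):
1. the safety tab is slid aside with lever down and lid shut (value of joint tab above 0.016 m and value of joint latch below 0.15 rad and value of joint lid below 0.05 rad), for 0.1 s.
2. the catch lever is lifted before the lid is opened (value of joint latch above 0.5 rad and value of joint lid below 0.3 rad), for 0.1 s.
3. the lid is opened (beyond 1.3 rad) (value of joint lid above 1.3 rad), for 0.1 s.
4. the peeler lies flat in the box, let go, with the lid open (x of peeler in the frame of box between -0.074 and 0.074 m and y of peeler in the frame of box between -0.119 and 0.119 m and z of peeler in the frame of box between 0 and 0.025 m and angle between peeler's own z axis and vertical below 0.25 rad and contact force between the fingers and peeler below 0.05 N and value of joint lid above 1 rad), for 0.2 s.
5. the lid is shut over the peeler (x of peeler in the frame of box between -0.074 and 0.074 m and y of peeler in the frame of box between -0.119 and 0.119 m and z of peeler in the frame of box between 0 and 0.025 m and angle between peeler's own z axis and vertical below 0.25 rad and value of joint lid below 0.05 rad), for 0.1 s.
6. the catch lever is down on the shut lid (value of joint lid below 0.05 rad and value of joint latch below 0.1 rad), for 0.1 s.
7. the safety tab is home (all of step 6 and value of joint tab below 0.006 m), for 0.1 s.
At the end, for the whole second after the job is handed in: The peeler lies flat (within 0.25 rad) at rest on the floor inside the box, released; the lid is shut (below 0.05 rad), the catch lever down (below 0.1 rad) and the safety tab home (below 6 mm) (all of step 7 and x of peeler in the frame of box between -0.074 and 0.074 m and y of peeler in the frame of box between -0.119 and 0.119 m and z of peeler in the frame of box between 0 and 0.025 m and angle between peeler's own z axis and vertical below 0.25 rad and contact force between the fingers and peeler below 0.05 N and linear speed of peeler below 0.02 m/s); the robot touches nothing.
It fails at once if the left glass is shifted more than 30 mm or tipped (distance of glass_left from where it was at the start of the episode above 0.03 m or angle between glass_left's own z axis and vertical above 0.4 rad).
It fails at once if the right glass is shifted more than 30 mm or tipped (distance of glass_right from where it was at the start of the episode above 0.03 m or angle between glass_right's own z axis and vertical above 0.4 rad).
It fails at once if the kitchen timer is shifted more than 30 mm (distance of kitchen_timer from where it was at the start of the episode above 0.03 m).
It fails at once if the garlic is shifted more than 30 mm (distance of garlic from where it was at the start of the episode above 0.03 m).
It fails at once if the teaspoon is shifted more than 30 mm (distance of teaspoon from where it was at the start of the episode above 0.03 m).
It also fails if it takes over 72 s, if anything falls off the work surface, if the arm or the gripper's body presses on something with over 40 N, if the wrist force passes 120 N, or if a joint passes its speed limit or range.

## Robot

A 6-joint arm with a two-finger parallel gripper is mounted at the origin on a cart in front of the work surface, level with it; the furniture and walls round the work are solid. World frame = base frame: x ahead of the robot, y to its left, z up, the work surface at z = 0. Lengths are in m, angles in degrees, forces in N, time in s.
With the tool pointing down it reaches from about 0.25 to 0.725 m from the base axis. Payload 9.7 kg.
Tool frame: the origin (TCP) lies midway between the tips of the shut fingers; the grasp point (between the pads) lies 19 mm behind it (bot.hold_point_z is the distance from the TCP to the grasp point, in m); z points along the fingers, y is the line along which they close (so a half turn about z gives the same grasp; the last joint's range is limited). The gripper opens to 85 mm and grips with 20 to 120 N. Pads are 22 mm wide; open, the fingers measure 114 mm over their backs; the gripper's body (76 mm by 85 mm) begins 54 mm behind the grasp point. The pads swing forward as they close: fully open they stand 13 mm farther back than shut.
Start: joints at [-68.067, 4.979, 10.078, 95.1, 0, 90], TCP at [0.205, -0.51, 0.197] pointing down, gripper open.
Joint ranges: [-179.16, 179.16], [-48.56, 103.87], [-65.8, 70.77], [-126.05, 130.52], [-82.76, 87.17], [-180, 180]. Speed limits (degrees/s): [127.2, 127.2, 147.25, 180, 180, 180].

## Interface

Orientations are given as [roll, pitch, yaw] about the fixed x, y, z axes, in that order (R = Rz(yaw) Ry(pitch) Rx(roll)).
In Python, from workcell import bot gives the robot as it stands.
- The arm moves only by the tool play_rows, never from a script. Its argument "steps" is a list that holds one entry, the list of rows, each a list of 4 numbers: the shift along the tool's x, y, z in m, then the turn about the tool's z in rad. In form: [[[tx, ty, tz, yaw], ...]]. A call has exactly 5 rows; each row shifts and turns the commanded pose from where the row before left it, along the tool's axes as they then stand; what a row does not reach is not made up. A row lasts 1/12 s, in which the tool goes at most 41.7 mm and 7.16 degrees, less where a joint would pass 70% of its speed; a pose out of reach is approached as far as the arm can. A call is refused whole if a number of a shift passes 0.0417 or a number of a turn 0.125, either way. A call with a gripper value outside its range is refused whole. "gripper" is the finger opening in m, from 0 to 0.0854, set as the call begins (left out, the last holds). The fingers move at their own pace and stop on an object; "squeeze" is the grip in N (left out, the last holds). Time passes only in rows, so rows that do not move let the fingers close, or fill a call up. It gives the time, the measured TCP pose, the force, the opening and the grip force at its end, in the units of the state.
- bot.get_obs(): the state, without advancing time (a new reading comes with each control period).
- bot.camera(name): name is "side" or "top" or "wrist"; returns a dict with "img" (420x560x3 uint8, blue, green, red), "vfov" (degrees; the focal length in pixels is half the picture's height over the tangent of half this angle, whatever the lens; pixels are square), "cx", "cy" (the principal point, pixels), "xyz" and "attitude" of the camera in the world. Camera axes: x right, y down, z forward; pixel columns grow to the right and rows downward; lengths in m; the calibration is good to about 2 mm. A picture is of the moment at which its call begins. There is no depth.
- bot.job_done(): hands the job in; it is judged then, once.
The state is a dict: "time": time; "q": joint angles; "qd": joint speeds; "joint_efforts": joint torques, N m; "ee_pos": TCP position; "tcp_rot": TCP orientation; "wrist_force": force on the tool from outside, world axes, zero at the start; "torque": the same for the moment, N m; "opening": finger opening in m; "grasp_force": force on a finger pad.
Only numpy, scipy, OpenCV 4.12 (cv2) and the standard library are available. Lean on these libraries where they do the work, as an engineer would, in place of code of your own. Each camera call takes 0.05 s, during which the arm holds its last target. There are 200 camera calls.

## Working session

There is one attempt and no reset: what is moved stays moved. The work goes in short steps, Python scripts to look and compute and a tool call to move; the robot and the scene stay as the last step left them, time stands still between calls to the robot, and variables do not carry over. Pictures are saved under pics/ and viewed, at most 10 in all, crops included, and the job is handed in when it is done.

Besides the shell and the picture viewer there is one more tool, called after "Request:" by a JSON object that holds its "op" and its "data". play_rows: Moves the arm, as the interface text tells. Its arguments: {"type":"object","properties":{"steps":{"type":"array","items":{"type":"array","items":{"type":"array","items":{"type":"number"}}}},"gripper":{"type":"number"},"squeeze":{"type":"number"}},"required":["steps"]}

```bash
mkdir -p pics; ls; python3 - <<'E'
from workcell import bot
import cv2,numpy as np
print(bot.get_obs(), bot.hold_point_z)
for n in ("top","side"):
    c=bot.camera(n); cv2.imwrite(f"pics/{n}0.png",c["img"]); print(n,{k:v for k,v in c.items() if k!="img"})
E
```

```text
pics
{'time': 0.0, 'q': array([-6.80667593e+01,  5.01026362e+00,  1.00338736e+01,  9.51005245e+01,
        6.88612836e-04,  9.00010474e+01]), 'qd': array([-0.06980671,  0.02680473,  0.10598806, -0.00588536, -0.08238285,
       -0.00467673]), 'joint_efforts': array([ 7.02972702e-04, -5.20388246e+01,  4.64807081e+01,  1.61281053e-02,
        4.41179679e-05,  1.13036083e-05]), 'ee_pos': array([ 0.20533567, -0.50992319,  0.19648594]), 'tcp_rot': array([-1.79923085e+02, -6.87206238e-04,  2.19321924e+01]), 'wrist_force': array([-0.50271794,  0.54960073,  0.48852583]), 'torque': array([ 0.03775836, -0.01539509,  0.01298757]), 'grasp_force': 0.0, 'opening': 0.08526560529985869} 0.0187
top {'vfov': 44.18920761958382, 'cx': 274.72266704444274, 'cy': 206.11789216599365, 'xyz': array([ 0.43445745, -0.01877083,  1.40216899]), 'attitude': array([-174.41075941,    1.23714944,  -89.1142394 ])}
side {'vfov': 43.87829042072463, 'cx': 290.7103616983662, 'cy': 209.76557013947166, 'xyz': array([0.18052154, 1.2148828 , 0.95208642]), 'attitude': array([-124.82872903,    1.16060499, -164.66821343])}
```

View pics/top0.png

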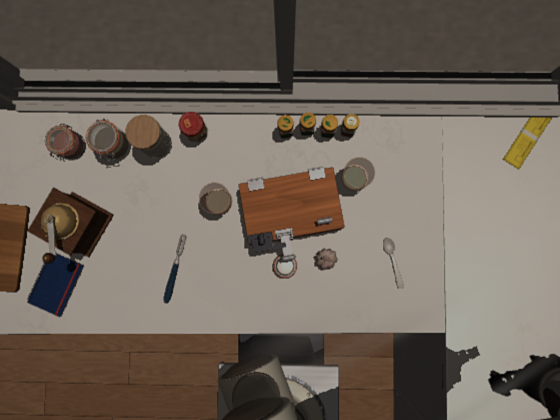

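View pics/side0.png

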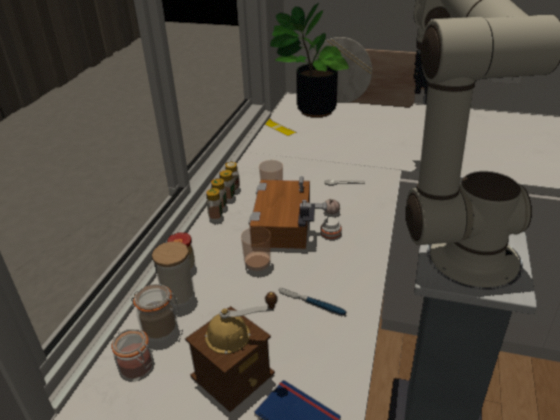

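The top view shows the box centred near px (291,204), the peeler with a dark-blue handle at (175,270), and the teaspoon on the right at (393,262). The timer is at (285,266) and the garlic at (325,258). In the side view the box is at (283,212) and the peeler at (312,301).

```bash
cat > h.py <<'E'
from workcell import bot
import cv2,numpy as np
from scipy.spatial.transform import Rotation as R
def cam(n):
    c=bot.camera(n); c["R"]=R.from_euler("xyz",c["attitude"],degrees=True).as_matrix()
    c["f"]=c["img"].shape[0]/2/np.tan(np.radians(c["vfov"]/2)); return c
def cast(c,uv,z):
    uv=np.atleast_2d(uv).astype(float)
    d=np.c_[(uv-[c["cx"],c["cy"]])/c["f"],np.ones(len(uv))]@c["R"].T
    return c["xyz"]+d*((z-c["xyz"][2])/d[:,2])[:,None]
def proj(c,P):
    p=(np.atleast_2d(P)-c["xyz"])@c["R"]; return p[:,:2]/p[:,2:]*c["f"]+[c["cx"],c["cy"]]
def big(m):
    return max(cv2.findContours(m.astype(np.uint8),0,1)[0],key=cv2.contourArea)
E
python3 - <<'E'
from h import *
c=cam("top"); im=c["img"]; hsv=cv2.cvtColor(im,cv2.COLOR_BGR2HSV)
roi=np.zeros(im.shape[:2],bool); roi[155:260,225:355]=1
H,S,V=cv2.split(hsv)
m=roi&(S>110)&((H<20)|(H>170))&(V>60)
k=big(cv2.morphologyEx(m.astype(np.uint8),cv2.MORPH_CLOSE,np.ones((9,9))))
b=cv2.boxPoints(cv2.minAreaRect(k)); print(b, cast(c,b,.082).round(4)); P=cast(c,b,.082)
print(np.linalg.norm(P[1]-P[0]),np.linalg.norm(P[2]-P[1]),P.mean(0))
roi[:]=0; roi[225:310,150:200]=1
m=roi&(H>85)&(H<130)&(S>90)
k=big(m); r=cv2.minAreaRect(k); b=cv2.boxPoints(r); print("peeler handle",cast(c,b,.008).round(4))
x=im[150:290,220:360]; cv2.imwrite("pics/c1.png",cv2.resize(x,None,fx=4.2,fy=4.2,interpolation=cv2.INTER_CUBIC))
# whole peeler
v=im[225:310,150:200].astype(int)
E
```

```text
[[237.62933 183.3688 ]
 [334.52475 166.51743]
 [345.07153 227.16147]
 [248.17612 244.01285]] [[ 0.6209  0.1084  0.082 ]
 [ 0.6678 -0.1409  0.082 ]
 [ 0.5118 -0.1683  0.082 ]
 [ 0.4653  0.0779  0.082 ]]
0.2535868129521578 0.1584647145004728 [ 0.56644373 -0.03072236  0.082     ]
peeler handle [[0.311  0.3083 0.008 ]
 [0.4114 0.2865 0.008 ]
 [0.408  0.2718 0.008 ]
 [0.3077 0.2937 0.008 ]]
```

View pics/c1.png

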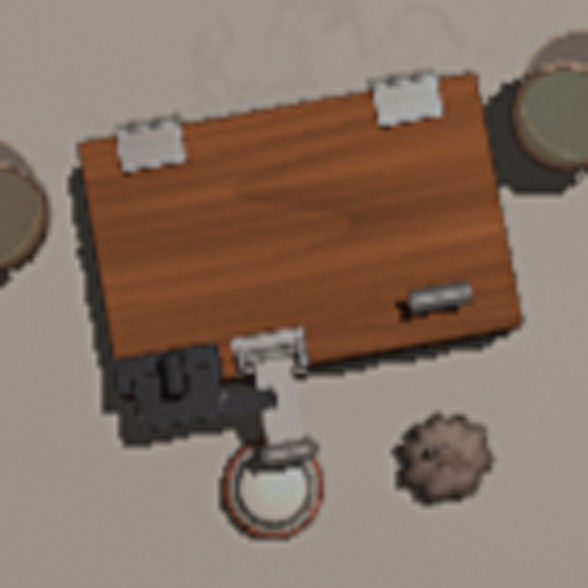

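The crop shows the lid's corners at (78,142), (475,72), (522,322) and the handle bar at (441,298). It also shows the lever bar at (289,452) and the thumb grip at (173,377). I'll check the box pose against these points.

```bash
cat >> h.py <<'E'
Z=lambda a:R.from_euler("z",a,degrees=True).as_matrix()
E
python3 - <<'E'
from h import *
c=cam("top")
def w(x,y,s=4.2): return [220+(x+.5)/s-.5,150+(y+.5)/s-.5]
names=["c1","c2","c3","handle","lever","thumb"]
uv=np.array([w(78,142),w(475,72),w(522,322),w(441,298),w(289,452),w(173,375)])
z=[.082,.082,.082,.116,.097,.1245]
body=np.array([[.08,.125],[.08,-.125],[-.08,-.125],[-.055,-.075],[-.13,.03],[-.073,.087]])
W=np.array([cast(c,u,h)[0] for u,h in zip(uv,z)])[:,:2]
A=body-body.mean(0);B=W-W.mean(0)
a=np.arctan2((A[:,0]*B[:,1]-A[:,1]*B[:,0]).sum(),(A*B).sum())
Rm=Z(np.degrees(a))[:2,:2]; t=W.mean(0)-Rm@body.mean(0)
print(np.degrees(a),t); print((W-(body@Rm.T+t)).round(4)); 
for n,b in zip(("handle","lever","thumb"),[[-.055,-.075],[-.13,.03],[-.073,.086]]): print(n,Rm@b+t)
print("hinge",Rm@[.08,-.075]+t)
E
```

```text
10.980509805363162 [ 0.56614815 -0.02902211]
[[-0.0001 -0.002 ]
 [-0.0014  0.0003]
 [ 0.0025  0.0016]
 [-0.001  -0.0006]
 [ 0.0005 -0.0007]
 [-0.0006  0.0014]]
handle [ 0.52644072 -0.11312514]
lever [ 0.43281393 -0.02433311]
thumb [0.47810378 0.04149872]
hinge [ 0.65896914 -0.08741101]
```

```bash
cat >> h.py <<'E'
BOX=np.array([.5661,-.0290]); BY=10.98
def b2w(x,y): return Z(BY)[:2,:2]@[x,y]+BOX
def go(xy,z,yaw=None):
    "total shift in tool axes (after any turn) and turn about tool z, from measured pose"
    o=bot.get_obs(); y0=o["tcp_rot"][2]; yaw=y0 if yaw is None else yaw
    d=np.r_[xy,z]-o["ee_pos"]; T=Z(yaw)@np.diag([1,-1,-1])
    print("shift",(T.T@d).round(4),"turn",round(float(np.radians((y0-yaw+180)%360-180)),4))
E
python3 -c "
from h import *
go(b2w(-.073,.087),.19,BY)"
```

```text
shift [ 0.3727 -0.4905  0.0068] turn 0.1912
```

Request:
{"op": "play_rows", "data": {"steps": [[[0,0,0,0.0956],[0,0,0,0.0956],[0.012,-0.0155,0,0],[0.0233,-0.0306,0,0],[0.0233,-0.0306,0,0]]], "gripper": 0.045, "squeeze": 25}}

```text
time: 0.62
ee_pos: [0.2482, -0.423, 0.1964]
tcp_rot: [-179.9, 0.0, 10.8]
wrist_force: [0.8, 0.7, 1.1]
opening: 0.0452
grasp_force: 0.0
```

Request:
{"op": "play_rows", "data": {"steps": [[[0.0233,-0.0306,0,0],[0.0233,-0.0306,0,0],[0.0233,-0.0306,0,0],[0.0233,-0.0306,0,0],[0.0233,-0.0306,0,0]]]}}

```text
time: 1.03
ee_pos: [0.3338, -0.2496, 0.1972]
tcp_rot: [180.0, -0.0, 11.0]
wrist_force: [1.5, -1.0, 0.3]
opening: 0.0452
grasp_force: 0.0
```

Request:
{"op": "play_rows", "data": {"steps": [[[0.0233,-0.0306,0,0],[0.0233,-0.0306,0,0],[0.0233,-0.0306,0,0],[0.0233,-0.0306,0,0],[0.0233,-0.0306,0,0]]]}}

```text
time: 1.45
ee_pos: [0.4192, -0.077, 0.1973]
tcp_rot: [180.0, -0.0, 11.0]
wrist_force: [1.1, -1.0, -0.2]
opening: 0.0449
grasp_force: 0.0
```

Request:
{"op": "play_rows", "data": {"steps": [[[0.0233,-0.0306,0,0],[0.0233,-0.0306,0,0],[0.0113,-0.0157,0,0],[0,0,0,0],[0,0,0,0]]]}}

```text
time: 1.87
ee_pos: [0.461, 0.0084, 0.1968]
tcp_rot: [-180.0, 0.1, 11.1]
wrist_force: [-0.5, -1.1, -0.4]
opening: 0.0453
grasp_force: 0.0
```

```bash
python3 -c "
from h import *
go(b2w(-.073,.087),.106,BY)
c=cam('wrist'); cv2.imwrite('pics/w1.png',c['img']); print(c['xyz'],c['attitude'],proj(c,np.array([[*b2w(-.073,.086),.1245],[*b2w(-.13,.03),.097]])))"
```

```text
shift [ 0.0231 -0.0303  0.0908] turn 0.0024
[0.53280773 0.02207137 0.37330298] [ 1.63140316e+02  4.45426028e-02 -7.88656709e+01] [[239.97961145 174.71236611]
 [313.87376414 236.46088099]]
```

View pics/w1.png

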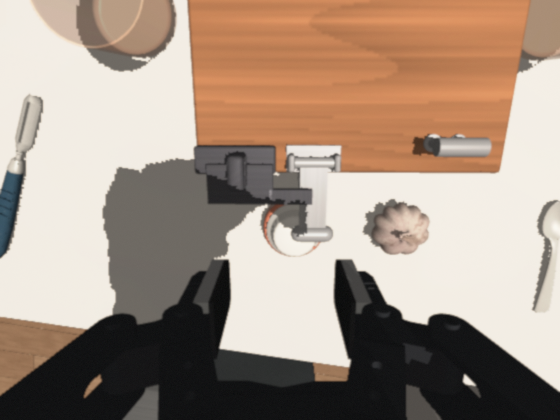

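The wrist view puts the thumb grip at (236,168) and the lever bar at (311,234). Both are within about 2 mm of my predictions, so I'll pinch the tab and slide it.

Request:
{"op": "play_rows", "data": {"steps": [[[0.0115,-0.015,0,0],[0.0115,-0.015,0,0],[0,0,0.03,0],[0,0,0.035,0],[0,0,0.026,0]]]}}

```text
time: 2.33
ee_pos: [0.4773, 0.0402, 0.1043]
tcp_rot: [180.0, 0.0, 10.9]
wrist_force: [0.2, -0.2, -1.0]
opening: 0.0449
grasp_force: 0.0
```

Request:
{"op": "play_rows", "data": {"steps": [[[0,0,0,0],[0,0,0,0],[0,0,0,0],[0,0,0,0],[0,0,0,0]]], "gripper": 0.0}}

```text
time: 2.75
ee_pos: [0.4789, 0.0412, 0.1081]
tcp_rot: [180.0, -0.2, 11.0]
wrist_force: [-0.7, -0.1, -0.5]
opening: -0.0001
grasp_force: 0.0
```

```bash
python3 -c "
from h import *
print(bot.get_obs()); go(b2w(-.073,.086),.106,BY)
c=cam('wrist'); s=cam('side');p=proj(s,[*b2w(-.073,.086),.12])[0].astype(int); print(p)
x=cv2.resize(s['img'][p[1]-60:p[1]+60,p[0]-80:p[0]+80],(560,420),interpolation=2)
cv2.imwrite('pics/w2.png',cv2.resize(np.hstack([c['img'],x]),(800,300)))"
```

```text
{'time': 2.75, 'q': array([ 4.91500967e+00, -5.56247312e+00, -1.02682731e+01,  8.51288650e+01,
       -2.86966646e-03,  1.73964989e+02]), 'qd': array([ 0.2553407 ,  0.26883323, -0.58291762, -0.37441252,  0.00648107,
        0.11296128]), 'joint_efforts': array([-1.26661914e-01, -4.08172095e+01,  4.69230866e+01,  1.27565450e-02,
       -3.65203188e-03, -3.23358567e-03]), 'ee_pos': array([0.47886331, 0.0411634 , 0.10813999]), 'tcp_rot': array([ 1.79979764e+02, -1.64116983e-01,  1.09500451e+01]), 'wrist_force': array([-0.71772708, -0.0664331 , -0.51921289]), 'torque': array([0.02975858, 0.00380283, 0.03930636]), 'grasp_force': 0.0, 'opening': -0.00012783849009504505}
shift [-0.0007 -0.0005  0.0021] turn -0.0005
[304 206]
```

View pics/w2.png

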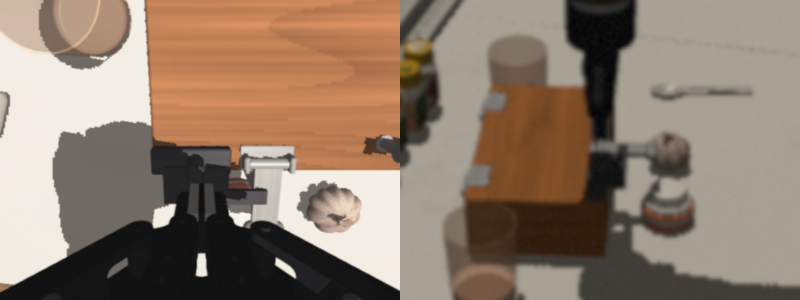

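```bash
python3 -c "
from h import *
c=cam('wrist'); o=bot.get_obs()['ee_pos']; print(o, c['xyz'])
for P in ([*b2w(-.073,.086),.1245],[*b2w(-.06,.086),.1245],[*b2w(-.073,.086),.0995],o,o+[0,0,.02],[*b2w(-.08,.125),.082],[*b2w(-.13,.03),.097]): print(proj(c,P).round())
cv2.imwrite('pics/w3.png',cv2.resize(c['img'][150:350,180:440],None,fx=3,fy=3,interpolation=2))"
```

```text
[0.47836954 0.0413736  0.10710189] [0.54985974 0.0547596  0.28414585]
[[281. 259.]]
[[281. 234.]]
[[281. 240.]]
[[281. 245.]]
[[281. 261.]]
[[216. 240.]]
[[374. 327.]]
```

View pics/w3.png

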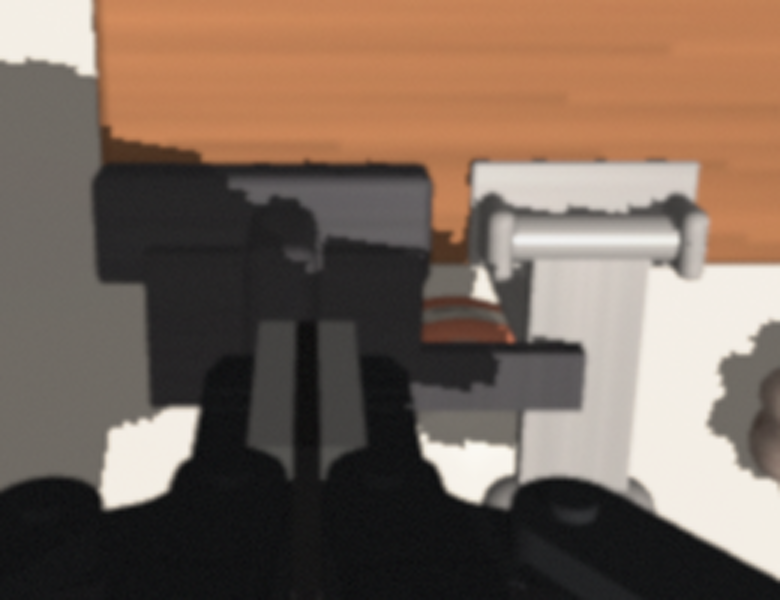

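```bash
python3 -c "
from h import *
s=cam('side'); o=bot.get_obs()['ee_pos']
p0=proj(s,o)[0].astype(int)-[45,40]; k=8
x=cv2.resize(s['img'][p0[1]:p0[1]+70,p0[0]:p0[0]+100],None,fx=k,fy=k,interpolation=cv2.INTER_CUBIC)
x=np.clip(x.astype(float)*1.8,0,255).astype(np.uint8)
def d(P,col):
    q=((proj(s,P)[0]-p0+.5)*k).astype(int); cv2.drawMarker(x,tuple(map(int,q)),col,0,14,2)
d(o,(0,255,0)); d(o+[0,0,.04],(0,255,0))
for a in(-.086,-.06):
  for b in(.08,.092): d([*b2w(a,b),.1245],(0,0,255))
d([*b2w(-.13,.048),.09],(255,0,0)); d([*b2w(-.08,.125),.082],(255,0,0)); d([*b2w(.08,.125),.082],(255,0,0))
cv2.imwrite('pics/s3.png',x)"
```

```text
(no output)
```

View pics/s3.png

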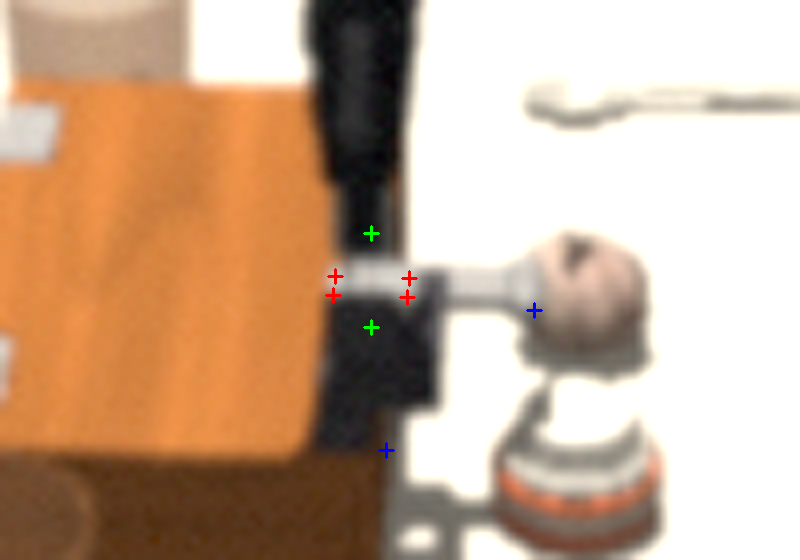

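Closed finger tips seem to end near row 260–292, above the predicted TCP at row 327. I'll check this numerically and with a small downward probe.

```bash
python3 -c "
from h import *
s=cam('side'); o=bot.get_obs()['ee_pos']
p0=proj(s,o)[0].astype(int)-[45,40]
for P in ([*b2w(-.07,.03),.097],[*b2w(-.07,.05),.097],[*b2w(-.07,.01),.097],[*b2w(-.13,.03),.097],[*b2w(-.13,.012),.09],[*b2w(-.055,-.075),.11],o+[0,0,.02]): print(((proj(s,P)[0]-p0+.5)*8).round())
i=s['img']; 
for r in range(24,50,1): print(r*8, i[p0[1]+r,p0[0]+42:p0[0]+56:2].mean(1).round().astype(int))
"
```

```text
[372. 262.]
[369. 293.]
[375. 232.]
[536. 267.]
[537. 255.]
[348.  81.]
[372. 282.]
192 [ 38  10  14  36  77 156 160]
200 [ 41   7  16  40  76 155 160]
208 [ 42  15  13  39  76 156 159]
216 [ 40  12  11  40  76 156 160]
224 [ 42  11  13  38  76 156 160]
232 [ 42   9  15  39  75 156 160]
240 [ 42  15  15  40  75 156 159]
248 [ 48  29  32  47  80 155 157]
256 [ 67  60  66  77  92 143 144]
264 [ 92  90  98 104 108 114 107]
272 [104 102 107 117 116  87  70]
280 [103 100 103 113 114  76  55]
288 [76 73 74 83 99 67 52]
296 [40 40 40 47 70 46 45]
304 [24 22 23 27 46 30 46]
312 [24 24 24 21 32 24 50]
320 [24 20 21 21 24 23 53]
328 [20 21 21 21 20 22 55]
336 [22 23 24 21 17 18 55]
344 [19 20 21 19 18 21 54]
352 [20 19 21 17 19 19 50]
360 [21 16 17 19 19 18 51]
368 [22 17 15 17 17 18 56]
376 [20 15 19 18 19 17 56]
384 [18 19 17 19 19 19 55]
392 [21 18 19 19 20 20 57]
```

Request:
{"op": "play_rows", "data": {"steps": [[[0,0,0.002,0],[0,0,0.002,0],[0,0,0.001,0],[0,0,0,0],[0,0,0,0]]]}}

```text
time: 3.42
ee_pos: [0.4778, 0.0414, 0.101]
tcp_rot: [-180.0, 0.0, 11.0]
wrist_force: [-0.1, 0.6, 0.6]
opening: 0.0003
grasp_force: 0.0
```

Request:
{"op": "play_rows", "data": {"steps": [[[0,0,0.002,0],[0,0,0.002,0],[0,0,0.002,0],[0,0,0,0],[0,0,0,0]]]}}

```text
time: 3.83
ee_pos: [0.4778, 0.0414, 0.095]
tcp_rot: [-180.0, 0.0, 11.0]
wrist_force: [0.4, -0.0, -0.9]
opening: 0.0003
grasp_force: 0.0
```

Request:
{"op": "play_rows", "data": {"steps": [[[0,0,0.002,0],[0,0,0.002,0],[0,0,0,0],[0,0,0,0],[0,0,0,0]]]}}

```text
time: 4.25
ee_pos: [0.4779, 0.0414, 0.0912]
tcp_rot: [-180.0, -0.0, 11.0]
wrist_force: [0.4, -0.5, 0.5]
opening: -0.0004
grasp_force: 0.0
```

```bash
python3 -c "
from h import *
s=cam('side'); o=bot.get_obs()['ee_pos']; print(o)
p0=proj(s,o)[0].astype(int)-[45,40]
i=s['img']; print(p0,proj(s,o),proj(s,o+[0,0,.03]))
for r in range(24,46,1): print(p0[1]+r, i[p0[1]+r,p0[0]+42:p0[0]+56:2].mean(1).round().astype(int))
"
```

```text
[0.47794504 0.04136729 0.09123915]
[260 174] [[305.06430491 214.96821015]] [[305.01598567 206.28311897]]
198 [ 18  10  15  29 134 161 161]
199 [ 25  12  24  34 133 160 160]
200 [ 26  12  24  37 133 160 161]
201 [ 26  12  24  43 134 159 157]
202 [ 28  10  25  54 128 144 145]
203 [ 29  11  25  69 116 108 112]
204 [ 30   8  28  77 107  74  80]
205 [ 35  15  26  84 101  57  69]
206 [35 25 29 76 89 49 65]
207 [32 26 28 54 63 39 58]
208 [23 21 23 34 44 39 63]
209 [24 22 23 25 30 35 82]
210 [21 21 20 19 21 39 90]
211 [19 19 21 19 22 35 94]
212 [22 21 21 21 20 37 97]
213 [21 20 20 20 22 30 97]
214 [19 20 19 20 18 22 97]
215 [ 18  19  19  20  18  20 106]
216 [ 18  19  20  20  20  21 110]
217 [ 16  16  16  20  16  21 111]
218 [ 17  20  17  20  19  21 109]
219 [ 18  21  16  20  18  20 111]
```

Request:
{"op": "play_rows", "data": {"steps": [[[0,0,0.002,0],[0,0,0.002,0],[0,0,0,0],[0,0,0,0],[0,0,0,0]]]}}

```text
time: 4.72
ee_pos: [0.4784, 0.0415, 0.0901]
tcp_rot: [180.0, -0.2, 11.0]
wrist_force: [-7.8, -0.4, 22.0]
opening: -0.0003
grasp_force: 10.9
```

```bash
python3 -c "
from h import *
c=cam('wrist'); s=cam('side'); o=bot.get_obs()['ee_pos']; print(o)
for P in ([*b2w(-.073,.086),.1245],o,o+[0,0,.03]): print(proj(c,P).round(),proj(s,P).round())
a=cv2.resize(c['img'][140:340,180:380],(600,600),interpolation=2)
b=cv2.resize(s['img'][165:265,285:318],(198,600),interpolation=2)
cv2.imwrite('pics/w4.png',np.clip(np.hstack([a,b])*2.0,0,255).astype(np.uint8))"
```

```text
[0.47835737 0.04144637 0.0900282 ]
[[281. 275.]] [[305. 205.]]
[[281. 245.]] [[305. 215.]]
[[281. 270.]] [[305. 207.]]
```

View pics/w4.png

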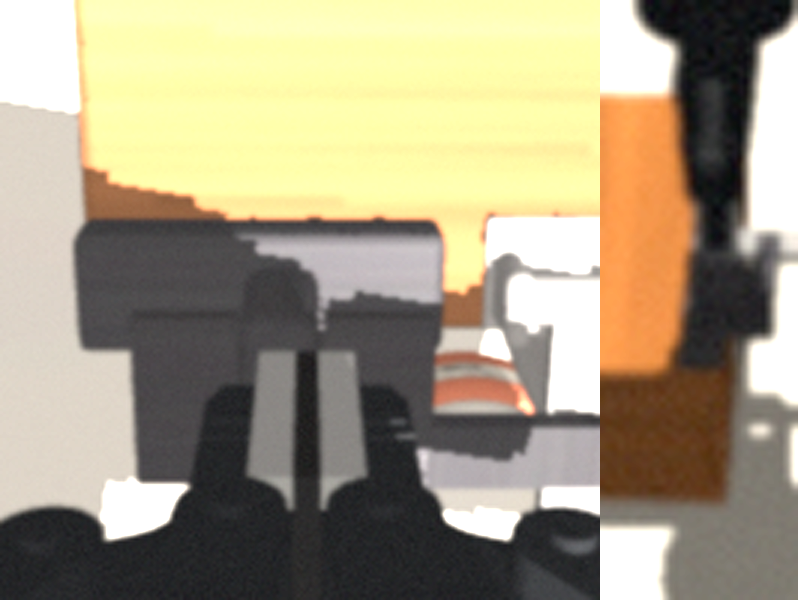

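Contact came at a reported z of about 0.0905, on the block top at 0.1245. The real finger tips are therefore about 34 mm above the reported TCP, and I'll subtract 34 mm from all heights. Now I'll back up, open, and descend properly.

Request:
{"op": "play_rows", "data": {"steps": [[[0,0,-0.01,0],[0,0,-0.015,0],[0,0,0,0],[0,0,0,0],[0,0,0,0]]], "gripper": 0.045}}

```text
time: 5.23
ee_pos: [0.4778, 0.0414, 0.1115]
tcp_rot: [-180.0, 0.0, 11.0]
wrist_force: [-0.6, 0.1, 0.4]
opening: 0.0446
grasp_force: 0.0
```

Request:
{"op": "play_rows", "data": {"steps": [[[0,-0.002,0.01,0],[0,0,0.01,0],[0,0,0.01,0],[0,0,0.01,0],[0,0,0,0]]]}}

```text
time: 5.65
ee_pos: [0.4759, 0.0432, 0.069]
tcp_rot: [-180.0, 0.2, 11.0]
wrist_force: [-0.6, -0.1, -0.6]
opening: 0.0448
grasp_force: 0.0
```

Request:
{"op": "play_rows", "data": {"steps": [[[0,0,0,0],[0,0,0,0],[0,0,0,0],[0,0,0,0],[0,0,0,0]]], "gripper": 0.0}}

```text
time: 6.07
ee_pos: [0.4777, 0.0435, 0.0727]
tcp_rot: [-180.0, -0.0, 11.0]
wrist_force: [-1.1, 1.9, 1.5]
opening: 0.0113
grasp_force: 30.7
```

Request:
{"op": "play_rows", "data": {"steps": [[[0,-0.006,0,0],[0,-0.006,0,0],[0,-0.006,0,0],[0,-0.004,0,0],[0,0,0,0]]]}}

```text
time: 6.48
ee_pos: [0.4733, 0.0661, 0.0726]
tcp_rot: [-180.0, -0.0, 11.0]
wrist_force: [-1.5, 1.9, 7.0]
opening: 0.0112
grasp_force: 31.3
```

```bash
python3 -c "
from h import *
o=bot.get_obs(); print(o['ee_pos'],o['wrist_force'],o['opening'], Z(-BY)[:2,:2]@(o['ee_pos'][:2]-BOX))"
```

```text
[0.47333794 0.06607232 0.07262475] [-1.54976634  1.92908479  6.95713385] 0.011204033987015555 [-0.07295586  0.11099995]
```

Request:
{"op": "play_rows", "data": {"steps": [[[0,0,0,0],[0,0,0,0],[0,0,-0.015,0],[0,0,-0.025,0],[0,0,0,0]]], "gripper": 0.03}}

```text
time: 6.9
ee_pos: [0.4747, 0.0653, 0.1158]
tcp_rot: [-180.0, -0.2, 11.0]
wrist_force: [0.7, 0.1, 1.9]
opening: 0.0302
grasp_force: 0.0
```

Request:
{"op": "play_rows", "data": {"steps": [[[-0.014,0.02,0,0],[-0.014,0.02,0,0],[-0.014,0.02,0,0],[-0.014,0.02,0,0],[0,0,0,0]]], "gripper": 0.06}}

```text
time: 7.32
ee_pos: [0.4322, -0.0266, 0.112]
tcp_rot: [180.0, 0.0, 10.9]
wrist_force: [1.4, -0.1, -0.7]
opening: 0.0599
grasp_force: 0.0
```

```bash
python3 -c "
from h import *
go(b2w(-.13,.03),.038,BY)
c=cam('wrist'); im=c['img']; uv=proj(c,[*b2w(-.073,.11),.1245]); print(uv, proj(c,[*b2w(-.13,.03),.097]),proj(c,[*b2w(-.13,.048),.09]),proj(c,[*b2w(-.13,.012),.09]))
cv2.imwrite('pics/w5.png',im)"
```

```text
shift [ 0.001  -0.0021  0.074 ] turn -0.0021
[[ 98.30754918 136.0301755 ]] [[277.50424814 232.98728333]] [[247.02832091 228.83530532]] [[308.26804653 228.73391237]]
```

View pics/w5.png

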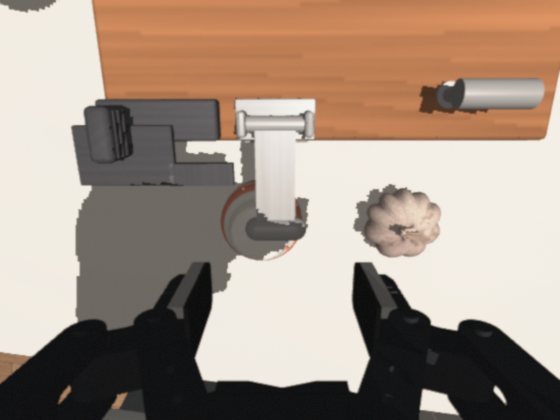

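The tab is now released: its nose ends at column 233, clear of the lever. The lever bar at (275,229) matches the prediction, so I'll descend and pinch it end to end.

Request:
{"op": "play_rows", "data": {"steps": [[[0,-0.001,0.025,0],[0,-0.001,0.025,0],[0,0,0.016,0],[0,0,0.008,0],[0,0,0,0]]]}}

```text
time: 7.78
ee_pos: [0.4323, -0.0217, 0.0364]
tcp_rot: [-179.9, 0.2, 11.0]
wrist_force: [-0.2, 0.0, 0.6]
opening: 0.0599
grasp_force: 0.0
```

Request:
{"op": "play_rows", "data": {"steps": [[[0,0,0,0],[0,0,0,0],[0,0,0,0],[0,0,0,0],[0,0,0,0]]], "gripper": 0.0, "squeeze": 25}}

```text
time: 8.2
ee_pos: [0.434, -0.0224, 0.0393]
tcp_rot: [180.0, -0.1, 11.0]
wrist_force: [0.6, -0.9, 5.7]
opening: 0.0338
grasp_force: 24.8
```

```bash
python3 -c "
from h import *
go(b2w(-.13,.03),.038,BY)"
```

```text
shift [-0.0016  0.0017  0.0013] turn -0.0001
```

Request:
{"op": "play_rows", "data": {"steps": [[[0.0012,0,-0.0119,0],[0.0035,0,-0.0115,0],[0.0058,0,-0.0105,0],[0.0077,0,-0.0091,0],[0.0094,0,-0.0075,0]]]}}

```text
time: 8.62
ee_pos: [0.46, -0.0173, 0.0896]
tcp_rot: [180.0, 0.1, 11.0]
wrist_force: [-0.2, -1.8, -3.2]
opening: 0.0338
grasp_force: 25.2
```

Request:
{"op": "play_rows", "data": {"steps": [[[0,0,0,0],[0,0,0,0],[0,0,0,0],[0,0,0,0],[0,0,0,0]]]}}

```text
time: 9.03
ee_pos: [0.4594, -0.0174, 0.0889]
tcp_rot: [180.0, 0.1, 11.0]
wrist_force: [-3.7, -3.1, 5.5]
opening: 0.0336
grasp_force: 25.7
```

Request:
{"op": "play_rows", "data": {"steps": [[[0,0,0,0],[0,0,0,0],[0,0,0,0],[0,0,-0.02,0],[0,0,-0.03,0]]], "gripper": 0.06}}

```text
time: 9.45
ee_pos: [0.4586, -0.0169, 0.1366]
tcp_rot: [-179.9, 0.3, 11.0]
wrist_force: [-0.2, -0.3, -0.4]
opening: 0.0599
grasp_force: 0.0
```

```bash
python3 -c "
from h import *
go(b2w(-.055,-.075),.085,BY)
c=cam('wrist'); cv2.imwrite('pics/w6.png',c['img'])
# lever bar in side view: bright pixels near expected arc
s=cam('side'); cv2.imwrite('pics/s6.png',s['img'])
"
```

```text
shift [0.0482 0.1074 0.0516] turn 0.0
```

Request:
{"op": "play_rows", "data": {"steps": [[[0.012,0.0268,0,0],[0.012,0.0268,0,0],[0.012,0.0268,0,0],[0.012,0.0268,0,0],[0,0,0,0]]]}}

```text
time: 9.97
ee_pos: [0.5296, -0.1163, 0.1372]
tcp_rot: [180.0, 0.0, 10.8]
wrist_force: [0.7, 0.3, -0.3]
opening: 0.0599
grasp_force: 0.0
```

```bash
python3 -c "
from h import *
go(b2w(-.055,-.075),.0573,BY)"
```

```text
shift [-0.0026 -0.0037  0.0799] turn -0.0023
```

Request:
{"op": "play_rows", "data": {"steps": [[[0,-0.001,0.03,0],[0,0,0.03,0],[0,0,0.015,0],[0,0,0.004,0],[0,0,0,0]]]}}

```text
time: 10.38
ee_pos: [0.5267, -0.1117, 0.0585]
tcp_rot: [-179.9, 0.1, 11.0]
wrist_force: [-0.1, 0.5, 0.1]
opening: 0.0596
grasp_force: 0.0
```

```bash
python3 -c "
from h import *
go(b2w(-.055,-.075),.0573,BY);print(bot.get_obs()['wrist_force'])"
```

```text
shift [-0.0005  0.0013  0.0012] turn 0.0001
[-0.12580089  0.5016847   0.11663811]
```

Request:
{"op": "play_rows", "data": {"steps": [[[0,0,0,0],[0,0,0,0],[0,0,0,0],[0,0,0,0],[0,0,0,0]]], "gripper": 0.0, "squeeze": 30}}

```text
time: 10.8
ee_pos: [0.5283, -0.1112, 0.0616]
tcp_rot: [-179.9, -0.1, 11.0]
wrist_force: [-3.0, 5.8, 2.8]
opening: 0.0354
grasp_force: 30.9
```

```bash
python3 -c "
import numpy as np
t=np.linspace(0,1.5,16); p=np.arctan2(40,135)+t; r=np.hypot(40,135)/1000
print(np.c_[np.diff(-r*np.cos(p)),-np.diff(r*np.sin(p))].round(4).tolist())"
```

```text
[[0.0047, -0.0133], [0.006, -0.0127], [0.0072, -0.0121], [0.0084, -0.0113], [0.0095, -0.0104], [0.0105, -0.0094], [0.0113, -0.0083], [0.0121, -0.0071], [0.0128, -0.0059], [0.0133, -0.0046], [0.0137, -0.0032], [0.014, -0.0019], [0.0141, -0.0005], [0.014, 0.0009], [0.0139, 0.0023]]
```

Request:
{"op": "play_rows", "data": {"steps": [[[0.0047,0,-0.0133,0],[0.006,0,-0.0127,0],[0.0072,0,-0.0121,0],[0.0084,0,-0.0113,0],[0.0095,0,-0.0104,0]]]}}

```text
time: 11.22
ee_pos: [0.5622, -0.1046, 0.1202]
tcp_rot: [-179.9, 0.1, 11.0]
wrist_force: [-2.0, 3.1, -6.9]
opening: 0.0349
grasp_force: 31.1
```

Request:
{"op": "play_rows", "data": {"steps": [[[0.0105,0,-0.0094,0],[0.0113,0,-0.0083,0],[0.0121,0,-0.0071,0],[0.0128,0,-0.0059,0],[0.0133,0,-0.0046,0]]]}}

```text
time: 11.63
ee_pos: [0.6212, -0.0933, 0.1561]
tcp_rot: [-179.9, 0.1, 11.0]
wrist_force: [-5.4, 1.3, -3.1]
opening: 0.0352
grasp_force: 30.2
```

Request:
{"op": "play_rows", "data": {"steps": [[[0.0137,0,-0.0032,0],[0.014,0,-0.0019,0],[0.0141,0,-0.0005,0],[0.014,0,0.0009,0],[0.0139,0,0.0023,0]]]}}

```text
time: 12.05
ee_pos: [0.6907, -0.0799, 0.1595]
tcp_rot: [-180.0, -0.1, 11.0]
wrist_force: [-3.5, 2.7, 3.4]
opening: 0.0347
grasp_force: 29.5
```

Request:
{"op": "play_rows", "data": {"steps": [[[0,0,0,0],[0,0,0,0],[0,0,0,0],[0,0,0,0],[0,0,0,0]]]}}

```text
time: 12.47
ee_pos: [0.6907, -0.08, 0.1591]
tcp_rot: [-180.0, -0.2, 11.0]
wrist_force: [2.4, 5.4, 5.1]
opening: 0.0349
grasp_force: 29.8
```

```bash
python3 -c "
from h import *
o=bot.get_obs();b=Z(-BY)[:2,:2]@(o['ee_pos'][:2]-BOX); print(b,o['ee_pos'][2]+.0527,o['wrist_force'], 'theta',np.arctan2(o['ee_pos'][2]+.0527-.07,.08-b[0])-np.arctan2(40,135))"
```

```text
[ 0.11261006 -0.07377485] 0.21180639180121508 [2.42139177 5.43548327 5.14241003] theta 1.5087730048124612
```

The lid is open to about 1.5 rad. I'll release it, rise, and move to the peeler. Joint 6 limits mean I have to use the half-turn-equivalent yaw of about 168°.

Request:
{"op": "play_rows", "data": {"steps": [[[0,0,0,0],[0,0,0,0],[0,0,0,0],[0,0,-0.02,0],[0,0,-0.03,0]]], "gripper": 0.06}}

```text
time: 12.88
ee_pos: [0.6887, -0.0808, 0.2043]
tcp_rot: [-179.9, 0.3, 11.0]
wrist_force: [1.2, -0.2, 0.0]
opening: 0.0603
grasp_force: 0.0
```

Request:
{"op": "play_rows", "data": {"steps": [[[0,0,-0.03,0],[-0.01,0,-0.025,0],[-0.03,0,0,0],[-0.035,0,0,0],[-0.035,0,0,0]]]}}

```text
time: 13.3
ee_pos: [0.5814, -0.102, 0.2615]
tcp_rot: [180.0, 0.0, 11.0]
wrist_force: [-0.6, -0.3, 0.5]
opening: 0.0599
grasp_force: 0.0
```

```bash
python3 -c "
from h import *
o=bot.get_obs(); print(o['ee_pos'],o['q'])
go([.382,.2848],.10,BY); go([.382,.2848],-.031,167.7)"
```

```text
[ 0.58144096 -0.10202356  0.26153516] [-9.94145000e+00  1.29516902e+01  2.63718606e+01  1.03431064e+02
 -1.98718704e-02  1.59074949e+02]
shift [-0.1221 -0.4177  0.1615] turn 0.0001
shift [0.2773 0.3355 0.2925] turn -2.7352
```

Request:
{"op": "play_rows", "data": {"steps": [[[-0.01,-0.034,0,0],[-0.01,-0.034,0,0],[-0.01,-0.034,0,0],[-0.01,-0.034,0,0],[-0.01,-0.034,0,0]]]}}

```text
time: 13.72
ee_pos: [0.4994, 0.0565, 0.2623]
tcp_rot: [180.0, -0.0, 10.9]
wrist_force: [0.5, 1.0, 0.1]
opening: 0.0603
grasp_force: 0.0
```

Request:
{"op": "play_rows", "data": {"steps": [[[-0.01,-0.034,0,0],[-0.01,-0.034,0,0],[-0.01,-0.034,0,0],[-0.01,-0.034,0,0],[-0.01,-0.034,0,0]]]}}

```text
time: 14.13
ee_pos: [0.431, 0.1443, 0.2648]
tcp_rot: [-176.9, 0.0, 16.4]
wrist_force: [-0.7, 1.5, -0.0]
opening: 0.0596
grasp_force: 0.0
```

Request:
{"op": "play_rows", "data": {"steps": [[[-0.011,-0.034,0,0],[-0.011,-0.034,0,0],[0,0,0.02,-0.1],[0,0,0.02,-0.12],[0,0,0.02,-0.12]]]}}

```text
time: 14.55
ee_pos: [0.4006, 0.1716, 0.2091]
tcp_rot: [-175.5, -1.6, 38.9]
wrist_force: [0.1, -0.6, -0.1]
opening: 0.0598
grasp_force: 0.0
```

Request:
{"op": "play_rows", "data": {"steps": [[[0,0,0.02,-0.12],[0,0,0.02,-0.12],[0,0,0.02,-0.12],[0,0,0.02,-0.12],[0,0,0.02,-0.12]]]}}

```text
time: 14.97
ee_pos: [0.3978, 0.1791, 0.1089]
tcp_rot: [-177.2, -3.8, 73.2]
wrist_force: [-0.1, -0.1, 0.3]
opening: 0.0601
grasp_force: 0.0
```

Request:
{"op": "play_rows", "data": {"steps": [[[0,0,0,-0.12],[0,0,0,-0.12],[0,0,0,-0.12],[0,0,0,-0.12],[0,0,0,-0.12]]]}}

```text
time: 15.38
ee_pos: [0.3979, 0.179, 0.1098]
tcp_rot: [-179.8, -4.7, 107.7]
wrist_force: [0.4, 0.5, 0.1]
opening: 0.06
grasp_force: 0.0
```

Request:
{"op": "play_rows", "data": {"steps": [[[0,0,0,-0.12],[0,0,0,-0.12],[0,0,0,-0.12],[0,0,0,-0.12],[0,0,0,-0.12]]]}}

```text
time: 15.8
ee_pos: [0.3979, 0.179, 0.1098]
tcp_rot: [177.5, -4.0, 142.1]
wrist_force: [-0.4, -0.5, -0.4]
opening: 0.06
grasp_force: 0.0
```

Request:
{"op": "play_rows", "data": {"steps": [[[0,0,0,-0.12],[0,0,0,-0.12],[0,0,0,-0.12],[0,0,0,-0.12],[0,0,0,0]]]}}

```text
time: 16.22
ee_pos: [0.3979, 0.179, 0.1098]
tcp_rot: [175.9, -2.4, 169.6]
wrist_force: [0.4, -0.4, 0.9]
opening: 0.0601
grasp_force: 0.0
```

```bash
python3 -c "
from h import *
o=bot.get_obs(); print(o['ee_pos'],o['q'])
go([.382,.2848],-.031,167.7)
c=cam('wrist');H,S,V=cv2.split(cv2.cvtColor(c['img'],cv2.COLOR_BGR2HSV))
m=(H>85)&(H<130)&(S>100)&(V>30); k=big(m); b=cv2.boxPoints(cv2.minAreaRect(k)); P=cast(c,b,.01); print(b.round(),P.round(4),P.mean(0),proj(c,[.382,.2848,.007]))
cv2.imwrite('pics/w7.png',c['img'])"
```

```text
[0.39791537 0.1790186  0.10981877] [ 20.76200769 -11.71143245 -15.60649402  86.01149022   4.73439202
  31.24701277]
shift [0.0381 0.1    0.1408] turn 0.0332
[[387. 193.]
 [401.  54.]
 [424.  56.]
 [409. 196.]] [[0.4083 0.2712 0.01  ]
 [0.305  0.2934 0.01  ]
 [0.3095 0.3101 0.01  ]
 [0.4139 0.2893 0.01  ]] [0.35914425 0.29101718 0.01      ] [[398.74241936 157.94195735]]
```

The measured pose is tilted about 4.7°: joint 6 hit its limit during the lateral move. That's tolerable, so I'll include the tilt in the geometry. The wrist mask puts the peeler handle at (0.359, 0.291) with yaw −12°, agreeing with the top view.

```bash
cat >> h.py <<'E'
def goP(P,yaw,off=.034):
    "bring tool point lying off behind the TCP to P: turn about tool z, then shift in tool axes"
    o=bot.get_obs(); T=R.from_euler("xyz",o["tcp_rot"],degrees=True).as_matrix()
    a=np.radians(yaw); h=np.array([np.cos(a),np.sin(a),0]); hx=T.T@h; t=np.arctan2(hx[1],hx[0])
    T2=T@Z(np.degrees(t)); p=o["ee_pos"]-off*T[:,2]
    print("tip",p.round(4),"z",T[:,2].round(3),"turn",round(float(t),4),"shift",(T2.T@(np.asarray(P)-p)).round(4),"up",(T2.T@[0,0,1]).round(3),"F",o["wrist_force"].round(1),"q6",o["q"][5].round())
E
python3 -c "
from h import *
goP([.3826,.2858,.05],168);goP([.3826,.2858,.003],168)"
```

```text
tip [0.3989 0.1763 0.1437] z [-0.028  0.078 -0.997] turn 0.0174 shift [0.0344 0.0968 0.1023] up [ 0.043  0.07  -0.997] F [0.8 0.7 0.7] q6 32.0
tip [0.3989 0.1763 0.1437] z [-0.028  0.078 -0.997] turn 0.0174 shift [0.0323 0.0935 0.1492] up [ 0.043  0.07  -0.997] F [0.8 0.7 0.7] q6 32.0
```

Request:
{"op": "play_rows", "data": {"steps": [[[0.011,0.031,0,0.0174],[0.011,0.031,0,0],[0.012,0.034,0.02,0],[0,0,0.035,0],[0,0,0.035,0]]], "gripper": 0.045}}

```text
time: 16.68
ee_pos: [0.3818, 0.2887, 0.0281]
tcp_rot: [175.9, -2.4, 168.2]
wrist_force: [0.8, -0.5, -0.5]
opening: 0.0447
grasp_force: 0.0
```

Request:
{"op": "play_rows", "data": {"steps": [[[0,0,0,0],[0,0,0,0],[0,0,0,0],[0,0,0,0],[0,0,0,0]]]}}

```text
time: 17.1
ee_pos: [0.3831, 0.2867, 0.0304]
tcp_rot: [175.8, -2.3, 168.2]
wrist_force: [-0.4, 0.7, 0.4]
opening: 0.045
grasp_force: 0.0
```

```bash
python3 -c "
from h import *
goP([.3826,.2858,.005],168)
c=cam('wrist');H,S,V=cv2.split(cv2.cvtColor(c['img'],cv2.COLOR_BGR2HSV))
m=(H>85)&(H<130)&(S>100)&(V>30); k=big(m); b=cv2.boxPoints(cv2.minAreaRect(k)); P=cast(c,b,.01); print(P.round(4),P.mean(0))"
```

```text
tip [0.3839 0.2841 0.0642] z [-0.025  0.079 -0.997] turn 0.0005 shift [-0.0008 -0.0029  0.0592] up [ 0.041  0.072 -0.997] F [-0.4  0.7  0.4] q6 46.0
[[0.3059 0.2944 0.01  ]
 [0.3093 0.3105 0.01  ]
 [0.4141 0.2893 0.01  ]
 [0.4096 0.2711 0.01  ]] [0.35971269 0.29132831 0.01      ]
```

Request:
{"op": "play_rows", "data": {"steps": [[[0,-0.003,0.025,0],[0,0,0.02,0],[0,0,0.008,0],[0,0,0.006,0],[0,0,0,0]]]}}

```text
time: 17.57
ee_pos: [0.3794, 0.2878, -0.0312]
tcp_rot: [176.0, -2.5, 168.3]
wrist_force: [-0.2, -0.6, -0.2]
opening: 0.045
grasp_force: 0.0
```

Request:
{"op": "play_rows", "data": {"steps": [[[0,0,0,0],[0,0,0,0],[0,0,0,0],[0,0,0,0],[0,0,0,0]]], "gripper": 0.0, "squeeze": 40}}

```text
time: 17.98
ee_pos: [0.3804, 0.2886, -0.0295]
tcp_rot: [175.9, -2.4, 168.3]
wrist_force: [-0.9, 0.3, 5.5]
opening: 0.0154
grasp_force: 39.5
```

```bash
python3 -c "
from h import *
goP([.3826,.2858,.005],168)"
```

```text
tip [0.3813 0.2859 0.0044] z [-0.026  0.079 -0.997] turn 0.0019 shift [-0.0013  0.0002 -0.0007] up [ 0.041  0.072 -0.997] F [-0.9  0.3  5.5] q6 46.0
```

Request:
{"op": "play_rows", "data": {"steps": [[[0,0,-0.01,0],[0,0,-0.03,0],[0,0,-0.04,0],[0,0,-0.04,0],[0,0,-0.04,0]]]}}

```text
time: 18.4
ee_pos: [0.3835, 0.2751, 0.1311]
tcp_rot: [176.0, -2.5, 168.3]
wrist_force: [1.5, 0.5, -1.1]
opening: 0.0159
grasp_force: 39.0
```

Request:
{"op": "play_rows", "data": {"steps": [[[0,0,0,0.116],[0,0,0,0.116],[0,0,0,0.116],[0,0,0,0.116],[0,0,0,0.116]]]}}

```text
time: 18.82
ee_pos: [0.3839, 0.2755, 0.1295]
tcp_rot: [178.0, -4.3, 134.7]
wrist_force: [-0.5, 1.1, -0.2]
opening: 0.0156
grasp_force: 39.0
```

Request:
{"op": "play_rows", "data": {"steps": [[[0,0,0,0.116],[0,0,0,0.116],[0,0,0,0.116],[0,0,0,0.116],[0,0,0,0.116]]]}}

```text
time: 19.23
ee_pos: [0.3839, 0.2755, 0.1293]
tcp_rot: [-179.3, -4.7, 101.4]
wrist_force: [-0.2, -0.0, 0.1]
opening: 0.0157
grasp_force: 39.0
```

```bash
python3 -c "
from h import *
goP([*b2w(-.008,.013),.16],BY+90)
print(bot.get_obs()['opening'])"
```

```text
tip [0.3848 0.2729 0.1632] z [-0.027  0.077 -0.997] turn 0.0079 shift [-0.317   0.1125 -0.0239] up [ 0.081 -0.012 -0.997] F [-0.2 -0.   0.1] q6 111.0
0.01567002501699148
```

Request:
{"op": "play_rows", "data": {"steps": [[[-0.03,0.011,-0.0024,0.008],[-0.0317,0.0112,-0.0024,0],[-0.0317,0.0112,-0.0024,0],[-0.0317,0.0112,-0.0024,0],[-0.0317,0.0112,-0.0024,0]]]}}

```text
time: 19.65
ee_pos: [0.4702, 0.131, 0.128]
tcp_rot: [-179.4, -4.7, 101.3]
wrist_force: [0.5, 0.8, 0.1]
opening: 0.0157
grasp_force: 39.0
```

Request:
{"op": "play_rows", "data": {"steps": [[[-0.0317,0.0112,-0.0024,0],[-0.0317,0.0112,-0.0024,0],[-0.0317,0.0112,-0.0024,0],[-0.0317,0.0112,-0.0024,0],[-0.0317,0.0112,-0.0024,0]]]}}

```text
time: 20.07
ee_pos: [0.5563, -0.0141, 0.1264]
tcp_rot: [-179.3, -4.6, 101.2]
wrist_force: [0.2, -0.3, -0.1]
opening: 0.0157
grasp_force: 39.0
```

Request:
{"op": "play_rows", "data": {"steps": [[[0,0,0,0],[0,0,0,0],[0,0,0,0],[0,0,0,0],[0,0,0,0]]]}}

```text
time: 20.48
ee_pos: [0.5554, -0.0115, 0.126]
tcp_rot: [-179.3, -4.7, 101.3]
wrist_force: [0.5, -0.1, -0.7]
opening: 0.0157
grasp_force: 39.0
```

```bash
python3 -c "
from h import *
goP([*b2w(-.008,.013),.017],BY+90)
print(bot.get_obs()['opening'])"
```

```text
tip [ 0.5563 -0.0141  0.1599] z [-0.027  0.077 -0.997] turn 0.0069 shift [-0.015   0.0005  0.1422] up [ 0.081 -0.012 -0.997] F [ 0.5 -0.1 -0.7] q6 75.0
0.0156593323337118
```

Request:
{"op": "play_rows", "data": {"steps": [[[-0.004,0,0.035,0.007],[-0.004,0,0.035,0],[-0.004,0,0.035,0],[-0.002,0,0.02,0],[-0.001,0,0.01,0]]]}}

```text
time: 20.9
ee_pos: [0.5526, -0.0157, -0.0133]
tcp_rot: [-179.0, -4.7, 100.9]
wrist_force: [-0.5, 1.1, -0.7]
opening: 0.0166
grasp_force: 39.0
```

Request:
{"op": "play_rows", "data": {"steps": [[[0,0,0.003,0],[0,0,0,0],[0,0,0,0],[0,0,0,0],[0,0,0,0]]]}}

```text
time: 21.32
ee_pos: [0.5558, -0.0164, -0.0117]
tcp_rot: [-179.4, -4.6, 100.9]
wrist_force: [0.1, -0.2, 0.3]
opening: 0.0157
grasp_force: 39.0
```

```bash
python3 -c "
from h import *
goP([*b2w(-.008,.013),.017],BY+90)
print(bot.get_obs()['opening'])"
```

```text
tip [ 0.5566 -0.019   0.0222] z [-0.025  0.077 -0.997] turn -0.0013 shift [ 0.001  -0.0005  0.0053] up [ 0.08  -0.01  -0.997] F [ 0.1 -0.2  0.3] q6 75.0
0.015687684869569906
```

Lower 6 mm more and release.

Request:
{"op": "play_rows", "data": {"steps": [[[0,0,0.003,0],[0,0,0.003,0],[0,0,0,0],[0,0,0,0],[0,0,0,0]]]}}

```text
time: 21.73
ee_pos: [0.555, -0.016, -0.0188]
tcp_rot: [-179.3, -4.6, 100.8]
wrist_force: [0.1, -0.1, 3.7]
opening: 0.016
grasp_force: 38.9
```

Request:
{"op": "play_rows", "data": {"steps": [[[0,0,0,0],[0,0,0,0],[0,0,0,0],[0,0,0,0],[0,0,-0.005,0]]], "gripper": 0.04}}

```text
time: 22.15
ee_pos: [0.5539, -0.0163, -0.0152]
tcp_rot: [-179.2, -4.7, 100.8]
wrist_force: [0.7, 0.2, 0.7]
opening: 0.0401
grasp_force: 0.0
```

Request:
{"op": "play_rows", "data": {"steps": [[[0,0,-0.02,0],[0.004,0,-0.04,0],[0.004,0,-0.04,0],[0.004,0,-0.04,0],[0.004,0,-0.04,0]]]}}

```text
time: 22.57
ee_pos: [0.5562, -0.0146, 0.1688]
tcp_rot: [-179.3, -4.6, 100.8]
wrist_force: [0.2, -0.3, 0.2]
opening: 0.0397
grasp_force: 0.0
```

```bash
python3 -c "
from h import *
goP([*b2w(-.008,.013),.2],BY+90)
c=cam('wrist'); H,S,V=cv2.split(cv2.cvtColor(c['img'],cv2.COLOR_BGR2HSV))
m=(H>85)&(H<130)&(S>90)&(V>25); k=big(m); P=cast(c,cv2.boxPoints(cv2.minAreaRect(k)),.02)
print((( P[:,:2]-BOX)@Z(BY)[:2,:2]).round(4)); 
s=cam('side'); cv2.imwrite('pics/e.png',cv2.resize(np.hstack([c['img'],s['img']]),(800,300)))"
```

```text
tip [ 0.5572 -0.0172  0.2026] z [-0.027  0.077 -0.997] turn -0.0015 shift [-0.0005 -0.0014  0.0026] up [ 0.081 -0.012 -0.997] F [ 0.2 -0.3  0.2] q6 75.0
[[-0.0164  0.0864]
 [-0.0012  0.0864]
 [-0.0008 -0.0184]
 [-0.017  -0.0184]]
```

View pics/e.png

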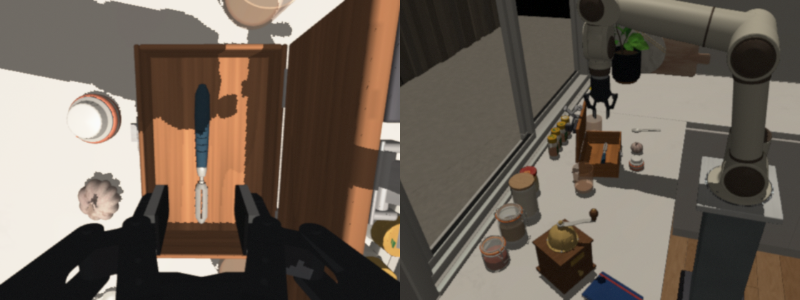

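The peeler lies flat in the box along its length (left image, handle at (203,125), blade at (201,200)), and the lid stands open. Now I'll rise, turn back to the box yaw, and go for the lid handle.

Request:
{"op": "play_rows", "data": {"steps": [[[0,0,-0.03,0],[0,0,-0.03,0],[0,0,-0.03,0],[0,0,0,0.12],[0,0,0,0.12]]], "gripper": 0.06, "squeeze": 30}}

```text
time: 23.08
ee_pos: [0.5599, -0.0217, 0.2583]
tcp_rot: [-178.4, -4.3, 86.8]
wrist_force: [-0.4, -0.2, -0.8]
opening: 0.0598
grasp_force: 0.0
```

Request:
{"op": "play_rows", "data": {"steps": [[[0,0,0,0.12],[0,0,0,0.12],[0,0,0,0.12],[0,0,0,0.12],[0,0,0,0.12]]]}}

```text
time: 23.5
ee_pos: [0.559, -0.0216, 0.2561]
tcp_rot: [-176.0, -2.5, 52.3]
wrist_force: [0.7, -0.1, 0.9]
opening: 0.06
grasp_force: 0.0
```

Request:
{"op": "play_rows", "data": {"steps": [[[0,0,0,0.12],[0,0,0,0.12],[0,0,0,0.12],[0,0,0,0.12],[0,0,0,0.12]]]}}

```text
time: 23.92
ee_pos: [0.5591, -0.0216, 0.2561]
tcp_rot: [-175.3, 0.2, 18.0]
wrist_force: [0.4, 0.6, -0.1]
opening: 0.0601
grasp_force: 0.0
```

```bash
python3 -c "
from h import *
print(bot.get_obs()['q'].round(),bot.get_obs()['tcp_rot'])
goP([*b2w(.1126,-.0738),.29],BY,.034);goP([*b2w(.1126,-.0738),.212],BY,.0527)"
```

```text
[ -5.  10.  23. 104.   4. 157.] [-1.75291176e+02  1.50647008e-01  1.80275667e+01]
tip [ 0.56   -0.0242  0.29  ] z [-0.028  0.077 -0.997] turn 0.1224 shift [ 0.1175  0.0794 -0.0079] up [-0.013 -0.081 -0.997] F [ 0.4  0.6 -0.1] q6 157.0
tip [ 0.5606 -0.0256  0.3086] z [-0.028  0.077 -0.997] turn 0.1224 shift [0.1185 0.0857 0.0885] up [-0.013 -0.081 -0.997] F [ 0.4  0.6 -0.1] q6 157.0
```

Request:
{"op": "play_rows", "data": {"steps": [[[0,0.025,-0.002,0.1224],[0,0.03,-0.003,0],[0.02,0.025,-0.003,0],[0.03,0,0,0],[0.03,0,0,0]]]}}

```text
time: 24.33
ee_pos: [0.6571, -0.0855, 0.2571]
tcp_rot: [-175.4, 0.6, 11.2]
wrist_force: [1.0, -0.0, -0.1]
opening: 0.0601
grasp_force: 0.0
```

Request:
{"op": "play_rows", "data": {"steps": [[[0.03,0,0,0],[0.0085,0,0,0],[0,0,0,0],[0,0,0,0],[0,0,0,0]]]}}

```text
time: 24.75
ee_pos: [0.6935, -0.0764, 0.2568]
tcp_rot: [-175.4, 0.7, 11.4]
wrist_force: [-0.7, 0.3, 1.7]
opening: 0.0601
grasp_force: 0.0
```

```bash
python3 -c "
from h import *
goP([*b2w(.1126,-.0738),.29],BY,.034);goP([*b2w(.1126,-.0738),.212],BY,.0527)"
```

```text
tip [ 0.6945 -0.079   0.2907] z [-0.027  0.077 -0.997] turn 0.0059 shift [-0.0039  0.0003  0.0007] up [-0.012 -0.081 -0.997] F [-0.7  0.3  1.7] q6 160.0
tip [ 0.695  -0.0804  0.3093] z [-0.027  0.077 -0.997] turn 0.0059 shift [-0.0029  0.0066  0.0971] up [-0.012 -0.081 -0.997] F [-0.7  0.3  1.7] q6 160.0
```

Request:
{"op": "play_rows", "data": {"steps": [[[-0.001,0.002,0.025,0.006],[-0.001,0.002,0.03,0],[-0.001,0.002,0.025,0],[0,0.001,0.017,0],[0,0,0,0]]]}}

```text
time: 25.17
ee_pos: [0.6872, -0.0762, 0.1564]
tcp_rot: [-175.3, 0.9, 11.0]
wrist_force: [0.5, 0.6, -0.3]
opening: 0.0601
grasp_force: 0.0
```

Request:
{"op": "play_rows", "data": {"steps": [[[0,0,0,0],[0,0,0,0],[0,0,0,0],[0,0,0,0],[0,0,0,0]]], "gripper": 0.0}}

```text
time: 25.58
ee_pos: [0.6907, -0.0761, 0.1618]
tcp_rot: [-175.4, 0.5, 11.0]
wrist_force: [-2.3, 0.1, 6.7]
opening: 0.0353
grasp_force: 30.6
```

```bash
python3 -c "
from h import *
print(bot.get_obs()['opening']);goP([*b2w(.1126,-.0738),.212],BY,.0527)
t=np.linspace(1.5,-.01,16); p=np.arctan2(40,135)+t; r=np.hypot(40,135)/1000
T=R.from_euler('xyz',bot.get_obs()['tcp_rot'],degrees=True).as_matrix()
b=np.c_[np.diff(-r*np.cos(p)),0*p[1:],np.diff(r*np.sin(p))]@Z(BY).T@T
print(b.round(4).tolist())"
```

```text
0.035270085076631964
tip [ 0.6919 -0.0801  0.2143] z [-0.024  0.077 -0.997] turn 0.0004 shift [-0.0012 -0.0002  0.0023] up [-0.009 -0.08  -0.997] F [-2.3  0.1  6.7] q6 161.0
[[-0.014, -0.0002, -0.0022], [-0.0141, -0.0001, -0.0008], [-0.0142, 0.0, 0.0006], [-0.014, 0.0001, 0.002], [-0.0137, 0.0003, 0.0034], [-0.0133, 0.0004, 0.0048], [-0.0128, 0.0005, 0.0061], [-0.0121, 0.0006, 0.0073], [-0.0113, 0.0007, 0.0085], [-0.0104, 0.0008, 0.0096], [-0.0094, 0.0008, 0.0106], [-0.0083, 0.0009, 0.0115], [-0.0071, 0.001, 0.0122], [-0.0058, 0.001, 0.0129], [-0.0045, 0.0011, 0.0134]]
```

Handle gripped (35 mm). Swing the lid shut along the reverse arc.

Request:
{"op": "play_rows", "data": {"steps": [[[-0.014,-0.0002,-0.0022,0],[-0.0141,-0.0001,-0.0008,0],[-0.0142,0,0.0006,0],[-0.014,0.0001,0.002,0],[-0.0137,0.0003,0.0034,0]]]}}

```text
time: 26.0
ee_pos: [0.622, -0.0893, 0.1593]
tcp_rot: [-175.4, 0.4, 11.1]
wrist_force: [2.0, 2.3, 3.8]
opening: 0.0354
grasp_force: 30.6
```

Request:
{"op": "play_rows", "data": {"steps": [[[-0.0133,0.0004,0.0048,0],[-0.0128,0.0005,0.0061,0],[-0.0121,0.0006,0.0073,0],[-0.0113,0.0007,0.0085,0],[-0.0104,0.0008,0.0096,0]]]}}

```text
time: 26.42
ee_pos: [0.562, -0.1008, 0.1234]
tcp_rot: [-175.4, 0.5, 11.1]
wrist_force: [-2.9, 3.4, 3.8]
opening: 0.0351
grasp_force: 31.7
```

Request:
{"op": "play_rows", "data": {"steps": [[[-0.0094,0.0008,0.0106,0],[-0.0083,0.0009,0.0115,0],[-0.0071,0.001,0.0122,0],[-0.0058,0.001,0.0129,0],[-0.0045,0.0011,0.0134,0]]]}}

```text
time: 26.83
ee_pos: [0.5264, -0.1075, 0.0619]
tcp_rot: [-175.3, 0.6, 11.0]
wrist_force: [-2.8, 3.2, 1.7]
opening: 0.0354
grasp_force: 32.1
```

```bash
python3 -c "
from h import *
goP([*b2w(-.055,-.075),.110],BY,.0527)"
```

```text
tip [ 0.5278 -0.1116  0.1144] z [-0.027  0.078 -0.997] turn 0.0002 shift [-0.0017  0.0016  0.0044] up [-0.011 -0.081 -0.997] F [-2.8  3.2  1.7] q6 155.0
```

Request:
{"op": "play_rows", "data": {"steps": [[[0,0,0.002,0],[0,0,0.002,0],[0,0,0,0],[0,0,0,0],[0,0,0,0]]]}}

```text
time: 27.25
ee_pos: [0.5257, -0.1076, 0.0599]
tcp_rot: [-175.4, 0.7, 11.0]
wrist_force: [-15.5, 0.8, 18.3]
opening: 0.0349
grasp_force: 33.9
```

```bash
python3 -c "
from h import *
goP([*b2w(-.055,-.075),.110],BY,.0527)"
```

```text
tip [ 0.5272 -0.1117  0.1125] z [-0.028  0.077 -0.997] turn -0.0003 shift [-0.001   0.0014  0.0024] up [-0.013 -0.08  -0.997] F [-15.5   0.8  18.3] q6 155.0
```

Request:
{"op": "play_rows", "data": {"steps": [[[0,0,-0.002,0],[0,0,0,0],[0,0,0,0],[0,0,-0.03,0],[0,0,-0.035,0]]], "gripper": 0.06}}

```text
time: 27.67
ee_pos: [0.5271, -0.1122, 0.122]
tcp_rot: [-175.2, 1.0, 11.1]
wrist_force: [0.5, 0.4, 0.8]
opening: 0.0602
grasp_force: 0.0
```

Request:
{"op": "play_rows", "data": {"steps": [[[0,0,-0.03,0],[-0.012,-0.025,0.002,0],[-0.013,-0.026,0.002,0],[-0.013,-0.026,0.002,0],[-0.013,-0.026,0.002,0]]], "gripper": 0.0}}

```text
time: 28.08
ee_pos: [0.459, -0.0226, 0.1546]
tcp_rot: [-175.4, 0.7, 11.0]
wrist_force: [0.5, 0.7, 0.8]
opening: 0.0004
grasp_force: 0.0
```

Request:
{"op": "play_rows", "data": {"steps": [[[0,0,0,0],[0,0,0,0],[0,0,0,0],[0,0,0,0],[0,0,0,0]]]}}

```text
time: 28.5
ee_pos: [0.4599, -0.0238, 0.1543]
tcp_rot: [-175.3, 0.7, 11.0]
wrist_force: [-0.3, -0.7, -0.4]
opening: 0.0001
grasp_force: 0.0
```

```bash
python3 -c "
from h import *
goP([*b2w(-.106,.03),.15],BY,.034)
t=np.linspace(1.0,0,11); r=.06
T=R.from_euler('xyz',bot.get_obs()['tcp_rot'],degrees=True).as_matrix()
b=np.c_[np.diff(-r*np.cos(t)),0*t[1:],np.diff(r*np.sin(t))]@Z(BY).T@T
print(b.round(4).tolist())"
```

```text
tip [ 0.4609 -0.0265  0.1882] z [-0.028  0.077 -0.997] turn -0.0009 shift [-0.0027 -0.0044  0.0387] up [-0.013 -0.081 -0.997] F [-0.3 -0.7 -0.4] q6 163.0
[[-0.0048, 0.0003, 0.0035], [-0.0045, 0.0003, 0.004], [-0.004, 0.0004, 0.0044], [-0.0036, 0.0004, 0.0048], [-0.0031, 0.0004, 0.0051], [-0.0025, 0.0004, 0.0054], [-0.002, 0.0005, 0.0056], [-0.0014, 0.0005, 0.0058], [-0.0008, 0.0005, 0.0059], [-0.0002, 0.0005, 0.006]]
```

Request:
{"op": "play_rows", "data": {"steps": [[[-0.0027,-0.0044,0.015,0],[0,0,0.015,0],[0,0,0.009,0],[-0.0048,0.0003,0.0035,0],[-0.0045,0.0003,0.004,0]]]}}

```text
time: 28.92
ee_pos: [0.4453, -0.0186, 0.1082]
tcp_rot: [-175.3, 0.8, 11.0]
wrist_force: [-0.4, -0.2, 1.4]
opening: 0.0003
grasp_force: 0.2
```

Request:
{"op": "play_rows", "data": {"steps": [[[-0.004,0.0004,0.0044,0],[-0.0036,0.0004,0.0048,0],[-0.0031,0.0004,0.0051,0],[-0.0025,0.0004,0.0054,0],[-0.002,0.0005,0.0056,0]]]}}

```text
time: 29.33
ee_pos: [0.4303, -0.0214, 0.0832]
tcp_rot: [-175.4, 0.7, 11.0]
wrist_force: [-1.3, 0.0, 0.1]
opening: -0.0001
grasp_force: 0.4
```

Request:
{"op": "play_rows", "data": {"steps": [[[-0.0014,0.0005,0.0058,0],[-0.0008,0.0005,0.0059,0],[-0.0002,0.0005,0.006,0],[0,0,0.002,0],[0,0,0,0]]]}}

```text
time: 29.75
ee_pos: [0.4276, -0.0217, 0.0634]
tcp_rot: [-175.4, 0.7, 11.0]
wrist_force: [-0.6, -1.3, 0.6]
opening: 0.0
grasp_force: 0.3
```

```bash
python3 -c "
from h import *
goP([*b2w(-.13,.03),.097],BY,.034)"
```

```text
tip [ 0.4286 -0.0243  0.0972] z [-0.028  0.077 -0.997] turn -0.0 shift [0.0041 0.0008 0.0001] up [-0.013 -0.081 -0.997] F [-0.6 -1.3  0.6] q6 163.0
```

Tip at 0.0972 (the bar top when down), with light contact. Press a bit more until there's a firm reaction.

Request:
{"op": "play_rows", "data": {"steps": [[[0,0,0.002,0],[0,0,0.002,0],[0,0,0,0],[0,0,0,0],[0,0,0,0]]]}}

```text
time: 30.17
ee_pos: [0.428, -0.0216, 0.0617]
tcp_rot: [-175.4, 0.6, 11.0]
wrist_force: [-7.3, -3.1, 18.3]
opening: 0.0001
grasp_force: 9.0
```

```bash
python3 -c "
from h import *
goP([*b2w(-.13,.03),.097],BY,.034)"
```

```text
tip [ 0.4289 -0.0242  0.0956] z [-0.026  0.076 -0.997] turn -0.0001 shift [ 0.0038  0.0007 -0.0015] up [-0.011 -0.08  -0.997] F [-7.3 -3.1 18.3] q6 163.0
```

Request:
{"op": "play_rows", "data": {"steps": [[[0,0,-0.025,0],[0,0,-0.035,0],[0.015,-0.02,0,0],[0.015,-0.021,0,0],[0.015,-0.021,0,0]]], "gripper": 0.04}}

```text
time: 30.58
ee_pos: [0.4628, 0.0441, 0.1249]
tcp_rot: [-175.4, 0.6, 11.0]
wrist_force: [-0.1, -0.3, -0.0]
opening: 0.0401
grasp_force: 0.0
```

Request:
{"op": "play_rows", "data": {"steps": [[[0.014,-0.02,0,0],[0,0,0,0],[0,0,0,0],[0,0,0,0],[0,0,0,0]]]}}

```text
time: 31.0
ee_pos: [0.4715, 0.065, 0.1254]
tcp_rot: [-175.4, 0.7, 11.0]
wrist_force: [0.5, -0.5, -0.3]
opening: 0.0397
grasp_force: 0.0
```

```bash
python3 -c "
from h import *
goP([*b2w(-.073,.1105),.107],BY,.034); o=bot.get_obs(); print(o['tcp_rot'],o['q'])"
```

```text
tip [0.4724 0.0623 0.1593] z [-0.028  0.077 -0.997] turn -0.0006 shift [0.0022 0.0012 0.0524] up [-0.013 -0.081 -0.997] F [ 0.5 -0.5 -0.3] q6 174.0
[-175.3532394     0.71946464   11.00226867] [  4.80061424  -4.76336516  -7.74383272  88.23776433   4.54179469
 173.77922541]
```

Request:
{"op": "play_rows", "data": {"steps": [[[0.001,0.001,0.02,0],[0.001,0,0.02,0],[0,0,0.012,0],[0,0,0,0],[0,0,0,0]]]}}

```text
time: 31.42
ee_pos: [0.4719, 0.0685, 0.0735]
tcp_rot: [-175.3, 0.8, 11.0]
wrist_force: [-0.3, -1.0, 1.4]
opening: 0.04
grasp_force: 0.0
```

Request:
{"op": "play_rows", "data": {"steps": [[[0,0,0,0],[0,0,0,0],[0,0,0,0],[0,0,0,0],[0,0,0,0]]], "gripper": 0.0}}

```text
time: 31.83
ee_pos: [0.473, 0.0689, 0.0748]
tcp_rot: [-175.4, 0.6, 11.0]
wrist_force: [0.2, -0.1, 6.0]
opening: 0.0118
grasp_force: 30.2
```

Request:
{"op": "play_rows", "data": {"steps": [[[0,0.006,0,0],[0,0.006,0,0],[0,0.006,0,0],[0,0.004,0,0],[0,0,0,0]]]}}

```text
time: 32.25
ee_pos: [0.4774, 0.0471, 0.0746]
tcp_rot: [-175.4, 0.5, 11.0]
wrist_force: [-5.9, -2.1, 18.7]
opening: 0.0116
grasp_force: 31.7
```

```bash
python3 -c "
from h import *
goP([*b2w(-.073,.086),.107],BY,.045); o=bot.get_obs(); print(o['opening'],o['wrist_force'])"
```

```text
tip [0.4785 0.0436 0.1194] z [-0.024  0.077 -0.997] turn -0.0001 shift [-0.0007  0.0029  0.0122] up [-0.009 -0.081 -0.997] F [-5.9 -2.1 18.7] q6 172.0
0.011605148437674484 [-5.9137075  -2.09779018 18.65320687]
```

Request:
{"op": "play_rows", "data": {"steps": [[[0,0.001,-0.001,0],[0,0.0015,0,0],[0,0.0015,0,0],[0,0,0,0],[0,0,0,0]]]}}

```text
time: 32.67
ee_pos: [0.4775, 0.0462, 0.0747]
tcp_rot: [-175.0, 0.6, 11.1]
wrist_force: [-8.1, 14.9, 15.3]
opening: 0.0115
grasp_force: 32.2
```

```bash
python3 -c "
from h import *
goP([*b2w(-.073,.086),.107],BY,.045); o=bot.get_obs(); print(o['opening'],o['wrist_force'])"
```

```text
tip [0.4787 0.0425 0.1195] z [-0.026  0.083 -0.996] turn 0.0019 shift [-0.0007  0.0019  0.0124] up [-0.01  -0.087 -0.996] F [-8.1 14.9 15.3] q6 171.0
0.011497540171419653 [-8.07080869 14.86385882 15.30283126]
```

Request:
{"op": "play_rows", "data": {"steps": [[[0,0,0,0],[0,0,0,0],[0,0,0,0],[0,0,-0.015,0],[0,0,-0.03,0]]], "gripper": 0.03}}

```text
time: 33.08
ee_pos: [0.4767, 0.0397, 0.1145]
tcp_rot: [-175.3, 1.1, 11.0]
wrist_force: [1.1, 0.2, -1.3]
opening: 0.0301
grasp_force: 0.0
```

Request:
{"op": "play_rows", "data": {"steps": [[[0,0,-0.04,0],[0,0,-0.04,0],[-0.03,0,0,0],[-0.03,0,0,0],[0,0,0,0]]]}}

```text
time: 33.5
ee_pos: [0.4193, 0.0215, 0.1992]
tcp_rot: [-175.4, 0.7, 11.0]
wrist_force: [-0.4, 0.1, -0.8]
opening: 0.03
grasp_force: 0.0
```

```bash
python3 -c "
from h import *
c=cam('wrist'); g=c['img'].max(2)
def dark(P0,P1,n=41):
    t=np.linspace(0,1,n)[:,None]; q=proj(c,P0+(P1-P0)*t).round().astype(int); return g[np.clip(q[:,1],0,419),np.clip(q[:,0],0,559)]
# nose line along y at x=-.093 z~.1, from y=0 to .12 ; lever bar line y 0..60 at x=-.13
A=lambda x,y,z:np.array([*b2w(x,y),z])
print('nose',dark(A(-.093,0,.099),A(-.093,.12,.099)))
print('bar z.097',dark(A(-.13,0,.097),A(-.13,.06,.097),31))
print('thumb',dark(A(-.073,.06,.1245),A(-.073,.12,.1245),31))
print(bot.get_obs()['wrist_force'],bot.get_obs()['ee_pos'])
cv2.imwrite('pics/f.png',c['img'])"
```

```text
nose [243 243 243 243 243 243 243 242 240 242 203 112 113 116 114 114 111 111
 111 109 111 152 106 107 105 108 106 107 105 105 104 103 103 102 101  99
  98  97 183 242 242]
bar z.097 [243 243 243 243 243 243 243 241 178 192 218 224 223 222 221 220 219 219
 217 216 213 212 184 162 132 230 249 248 248 244 231]
thumb [193 114 114 114 114 114 114 111 112 110  79  69 104 110 105  92  63  48
 102 103 101 101  99 100  93  98  97  96  95 149 242]
[ 0.48497468 -0.21359336  0.46336905] [0.42089415 0.02174402 0.19862764]
```

```bash
python3 -c "
from workcell import bot
print(bot.job_done())"
```

```text
the job is handed in; nothing more can be done
None
```

I handed the job in at 33.5 s of the 72 s allowed. The peeler lies flat in the box with the lid shut, the catch lever pressed down and the safety tab home over it; the hand-in gave no pass/fail result.

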